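Clamp a split candle mould with the recessed knob

TASK

Stand the white two-half candle mould upright in the nest of the bench clamp, between the jaw and the back stop, and let go of it. Then reach into the round guard and turn the knob clockwise until the jaw holds the mould snugly against the back stop, with about 15 N: the halves leak if it is left loose and the plastic cracks at 30 N. Leave the knob tightened, do not force anything against the guard, and do not disturb the other things on the bench.

Things in the scene. Friction and masses are not known exactly. Their poses are not given: they have to be found in the camera images.
- mould: White plastic split mould (0.2 to 0.4 kg), standing loose: a block 50 mm (its x) by 60 mm (its y) by 90 mm high, with a round filler neck 36 mm across and 8 mm high on top and a dark parting line half way along y. Origin at the centre of its underside, z up. In the nest its y lies along the clamp's y, either way round.
- clamp: Bench clamp, fixed, placed and turned anew each time. Origin on the bench; y runs from knob to back stop, z up. Base plate 8 mm thick, x -60..60, y -145..105 mm. At -y a grey gearbox (104 x 100 mm, top 26 mm above the bench) with the knob in its guard (axis x 0, y -93); then jaw, nest and a fixed steel back stop, 44 mm wide, 50 mm high above the plate.
- nest (a point): Where to set the centre of the mould's underside: on the plate's top, clamp y = 19.5 mm, axes as the clamp's. Set here it clears jaw and back stop by at least 3 mm. Rails 12 mm high, 56 mm long stand at x = -28 and 28 mm (inner faces): 3 mm spare each side; fingers may straddle the mould along x. The back stop was set by hand, unmeasured: its face is at clamp y = 52.5 to 61 mm.
- jaw: Jaw carriage with a steel face plate, 44 mm wide, reaching 48 mm above the clamp plate, on stiff springs (1 mm per 15 N). Origin fixed to the carriage, where the middle of the unloaded face meets the plate's top; axes as the clamp's; clamp y = -15 mm when fully open. The knob turned clockwise slides it along +y; it pushes the mould (a few N), then squeezes it on the back stop.
- knob_grip (a point): Black bar knob down inside the guard: bar 40 mm long (its x), 12 mm thick (its y), upright sides, on a disc 38 mm across, 4 mm thick. This point is on the vertical turning axis, 60 mm above the bench; the bar's top is 12 mm higher, the disc's top 30 mm lower. Pinch the bar across its y. Axes turn with the knob.
- knob (a joint): Knob angle, rad: 0 = jaw open, grows clockwise from above, to 1.9 at most; 12 mm of jaw travel per rad. Starts at 0 to 0.1; needs 0.5 to 1.5 rad. Friction of 0.36 N m both ways; stays where left. Each N of squeeze adds 0.012 N m (15 N: 0.18 N m, some 0.1 rad). In a pause friction may hide torque: compare readings while turning, or after equal small steps of 0.02 to 0.03 rad.
- guard: Round grey collar about the knob: tube 88 mm outside, 76 mm inside, from the gearbox top (26 mm above the bench) to its rim 80 mm above the bench, 8 mm higher than the knob. Fingers must go in partly closed. Origin at the centre of its foot. It may be brushed but not pressed with more than 20 N.
- pillar_mould: Bystander: round aluminium pillar mould, 70 mm across, 88 mm high; leave it where it is. Origin at the centre of its underside.
- amber_bottle: Bystander: small amber bottle, 48 mm across, 100 mm high; leave it where it is. Origin at the centre of its underside.
- metal_bottle: Bystander: aluminium bottle, 60 mm across, 150 mm high; leave it where it is. Origin at the centre of its underside.
- candle_glass: Bystander: open green candle glass, 72 mm across, 85 mm high; leave it where it is. Origin at the centre of its underside.
- wick_jar: Bystander: low glass jar, 56 mm across, 55 mm high; leave it where it is. Origin at the centre of its underside.
- wax_tin: Bystander: low aluminium tin, 54 mm across, 30 mm high; leave it where it is. Origin at the centre of its underside.
- spatula: Bystander: wooden spatula, 200 mm long, lying flat; leave it where it is. Origin at its middle.
Things that resemble listed ones, but are neither listed nor needed, are in the scene too. Of the things like the mould, leave any that is blue or purple; of the rest the smaller one is meant.

How it is judged:
By the outcome, as a careful person would: the job done as asked, in the order asked, and still so for the second after the job is handed in, with the robot touching nothing.
It also fails if it takes over 72 s, if anything falls off the work surface, if the arm or the gripper's body presses on something with over 40 N, if the wrist force passes 120 N, or if a joint passes its speed limit or range.

ROBOT

A 6-joint arm with a two-finger parallel gripper is mounted at the origin on the work surface. World frame = base frame: x ahead of the robot, y to its left, z up, the work surface at z = 0. Lengths are in m, angles in rad, forces in N, time in s.
With the tool pointing down it reaches from about 0.25 to 0.725 m from the base axis. Payload 4 kg.
Tool frame: the origin (TCP) lies midway between the tips of the shut fingers; the grasp point (between the pads) lies 19 mm behind it; z points along the fingers, y is the line along which they close (so a half turn about z gives the same grasp; the last joint's range is limited). The gripper opens to 85 mm and grips with 20 to 120 N. Pads are 22 mm wide; open, the fingers measure 114 mm over their backs; the gripper's body (76 mm by 85 mm) begins 54 mm behind the grasp point. The pads swing forward as they close: fully open they stand 13 mm farther back than shut.
Start: joints at [-1.197, 0.241, 0.005, 1.335, 0, 1.571], TCP at [0.183, -0.465, 0.231] pointing down, gripper open.
Joint ranges: [-2.72, 2.72], [-1.05, 1.87], [-1.09, 1.28], [-1.99, 2.15], [-1.42, 1.44], [-3.14, 3.14]. Speed limits (rad/s): [2.79, 2.79, 3.14, 3.14, 3.14, 3.14].

INTERFACE

Orientations are given as a unit quaternion [x, y, z, w].
In Python, from workcell import bot gives the robot as it stands. The module is installed in compiled form; this text tells all that it offers.
- The arm moves only by the tool drive_tool, never from a script. Its arguments are lists of equal length, an entry for each row: "slide": the shift along the tool's x, y, z scaled (see below), a list of three; "rotation": the turn, a rotation vector about the tool's x, y, z scaled (see below), a list of three. A call has exactly 8 rows; each row is the pose to reach, as a shift and turn from the pose commanded when the call began, along the tool's axes at that moment; what a row does not reach only later rows make up. The controller multiplies each number of a shift by 250 mm and each number of a turn by 0.5 rad. A row lasts 1/8 s, in which the tool goes at most 62.5 mm and 10.7 degrees, less where a joint would pass 70% of its speed; a pose out of reach is approached as far as the arm can. A call with a number of a shift or a turn outside -1 to 1 is refused whole. A call with a gripper value outside its range is refused whole. "gripper" is the opening, from 0 (shut) to 1 (fully open), set as the call begins (left out, the last holds). The fingers move at their own pace and stop on an object; the grip force is fixed at half the most. Time passes only in rows, so rows that repeat a pose let the fingers close, or fill a call up. It gives the time, the measured TCP pose, the force, the opening and the grip force at its end, in the units of the state.
- bot.get_obs(): the state, without advancing time (a new reading comes with each control period).
- bot.camera(name): name is "scene" or "top"; returns a dict with "image" (480x640x3 uint8, red, green, blue), "z_map" (480x640 float32, m along the optical axis (not along the pixel's ray), 0 where there is no reading), "camera_matrix" (3x3 intrinsics, pixels), "xyz" and "orientation" of the camera in the world. Camera axes: x right, y up, looking along -z (the intrinsics and any distortion apply to the point x, -y, -z); pixel columns grow to the right and rows downward; lengths in m; the calibration is good to about 2 mm. A picture is of the moment at which its call begins.
- bot.job_done(): hands the job in; it is judged then, once.
The state is a dict: "clock": time; "joint_pos": joint angles; "joint_vel": joint speeds; "tau": joint torques, N m; "eef_pos": TCP position; "tool_rot": TCP orientation; "ft_force": force on the tool from outside, world axes, zero at the start; "ft_torque": the same for the moment, N m; "grip_width": finger opening in m; "grasp_force": force on a finger pad.
Only numpy, scipy, OpenCV 4.12 (cv2) and the standard library are available. Lean on these libraries where they do the work, as an engineer would, in place of code of your own. Each camera call takes 0.05 s, during which the arm holds its last target. There are 200 camera calls.

## Working session

There is one attempt and no reset: what is moved stays moved. The work goes in short steps, Python scripts to look and compute and a tool call to move; the robot and the scene stay as the last step left them, time stands still between calls to the robot, and variables do not carry over. Pictures are saved under pics/ and viewed, at most 10 in all, crops included, and the job is handed in when it is done.

Besides the shell and the picture viewer there is one more tool, called as name(argument=value, ...) on one line, values as JSON. drive_tool: Moves the arm, as the interface text tells. Shifts and turns lie within -1 to 1; 1 stands for 250 mm of shift or 0.5 rad of turn. Its arguments: {"type":"object","properties":{"slide":{"type":"array","items":{"type":"array","items":{"type":"number"}}},"rotation":{"type":"array","items":{"type":"array","items":{"type":"number"}}},"gripper":{"type":"number"}},"required":["slide","rotation"]}

```bash
mkdir -p pics
cat > h.py <<'E'
import numpy as np, cv2
from scipy.spatial.transform import Rotation as R
from workcell import bot
def save(c,n): cv2.imwrite(n,c["image"][:,:,::-1])
def ray(c,u,v):
    K=c["camera_matrix"]; p=np.array([(u-K[0,2])/K[0,0],-(v-K[1,2])/K[1,1],-1.])
    return R.from_quat(c["orientation"]).apply(p)
def onz(c,u,v,z):
    d=ray(c,u,v); o=np.array(c["xyz"]); return o+d*(z-o[2])/d[2]
def cloud(c):
    v,u=np.mgrid[:480,:640]; K=c["camera_matrix"]; z=c["z_map"]
    p=np.stack([(u-K[0,2])/K[0,0]*z,-(v-K[1,2])/K[1,1]*z,-z],-1)
    return R.from_quat(c["orientation"]).apply(p.reshape(-1,3)).reshape(480,640,3)+np.array(c["xyz"])
E
python3 - <<'E'
from h import *
for n in("top","scene"):
    c=bot.camera(n); save(c,f"pics/{n}1.png"); np.savez(f"{n}1.npz",**{k:np.array(v) for k,v in c.items()})
    print(n,c["xyz"],c["orientation"],c["camera_matrix"],[k for k in c])
o=bot.get_obs(); print(o["clock"],o["eef_pos"],o["tool_rot"],o["grip_width"])
E
```

```text
top [0.44078989 0.03070509 1.0513468 ] [ 0.03174155 -0.03229113 -0.69960265  0.71309599] [[466.0552765    0.         313.10028339]
 [  0.         466.0552765  232.34989184]
 [  0.           0.           1.        ]] ['image', 'z_map', 'camera_matrix', 'xyz', 'orientation']
scene [1.2259281  0.62901365 1.36446307] [0.12406481 0.2798773  0.86325903 0.4013234 ] [[594.69922025   0.         328.72840023]
 [  0.         594.69922025 244.23477224]
 [  0.           0.           1.        ]] ['image', 'z_map', 'camera_matrix', 'xyz', 'orientation']
0.1 [ 0.18237351 -0.46494667  0.23051011] [ 9.82585834e-01  1.85806885e-01 -1.65555909e-04 -9.23376223e-04] 0.0852012590752962
```

View pics/top1.png

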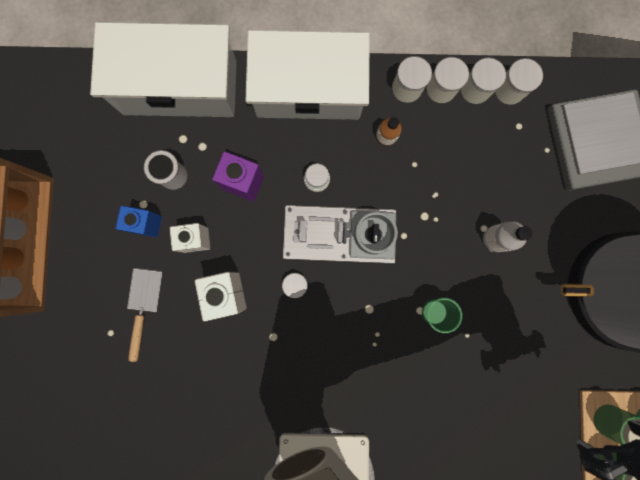

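View pics/scene1.png

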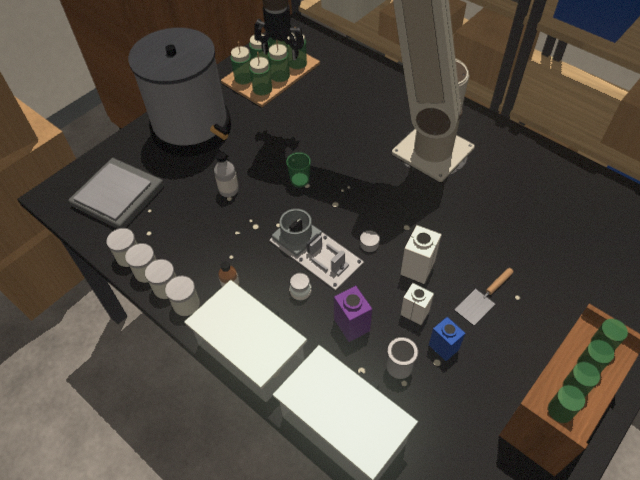

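Top view: the small white mould is at about (189,237), with the larger white decoy at (220,297). The clamp is at (340,234), with its guard at (375,233) and back stop near (300,232). The knob end points right (-y world). Next I measure mould and clamp.

Run:
```python
from h import *
c=dict(np.load("top1.npz")); P=cloud(c); im=c["image"].astype(int)
z=P[...,2]; np.set_printoptions(precision=4,suppress=True)
def rect(m,name):
    p=P[m][:,:2]; r=cv2.minAreaRect((p*1000).astype(np.float32)); print(name,m.sum(),"c",r[0],"size",r[1],"ang",r[2],"zmed",np.median(P[m][:,2]))
box=np.zeros(z.shape,bool); box[215:260,160:215]=1
rect(box&(z>.083)&(z<.093),"mould top"); rect(box&(z>.094),"neck")
b=np.zeros(z.shape,bool); b[195:275,275:405]=1
rect(b&(z>.003)&(z<.012),"plate"); rect(b&(z>.020)&(z<.032),"gearbox")
m=b&(z>.074)&(z<.086); rect(m,"rim")
b2=b.copy(); b2[:,:345]=0; b2[:,350:]=b2[:,350:]
b3=b.copy(); b3[:,345:]=0
# plate colour mask corners at z=.008
bright=(im.min(-1)>110)&b&(z<.03)
cs,_=cv2.findContours((((z>.003)&b)*255).astype(np.uint8),0,2); k=max(cs,key=cv2.contourArea)
q=np.array([onz(c,*pt[0],.008)[:2]*1000 for pt in k],np.float32); print("plate outline",cv2.minAreaRect(q))
for lo,hi,n in((.045,.065,"stop/jaw tops"),(.015,.03,"rails")):
    mm=(b3&(z>lo)&(z<hi)).astype(np.uint8); nn,l,s,_=cv2.connectedComponentsWithStats(mm)
    for i in range(1,nn):
        if s[i,4]>15: rect(l==i,n+str(s[i,:4]))
# jaw top near col 347
b4=b.copy(); b4[:,:335]=0; b4[:,356:]=0
rect(b4&(z>.035)&(z<.062),"jaw?")
d=[cv2.resize(c["image"][y0:y0+80,x0:x0+130,::-1],None,fx=6,fy=6,interpolation=cv2.INTER_CUBIC) for x0,y0 in((275,195),)]
cv2.imwrite("pics/clampcrop.png",d[0])
```

```text
mould top 460 c (514.0316162109375, 295.07421875) size (50.06610870361328, 60.770469665527344) ang 8.874866485595703 zmed 0.08869092129398759
neck 240 c (485.5205078125, 170.06219482421875) size (291.66888427734375, 34.787269592285156) ang 77.06112670898438 zmed 0.09735172440289463
plate 3160 c (534.5025634765625, -30.703811645507812) size (287.2880859375, 179.43826293945312) ang 89.76311492919922 zmed 0.006970306782117963
gearbox 1442 c (520.5289306640625, -35.80462646484375) size (119.66277313232422, 251.49078369140625) ang 10.61912727355957 zmed 0.024998246918961797
rim 371 c (531.7130126953125, -102.1186752319336) size (86.62754821777344, 86.41446685791016) ang 50.828189849853516 zmed 0.0786310905731804
plate outline ((533.6279296875, -31.141937255859375), (253.44873046875, 122.09536743164062), 89.38554382324219)
stop/jaw tops[300 220   7  21] 135 c (535.8413696289062, 52.56428146362305) size (43.43601989746094, 12.96727180480957) ang 1.1472004652023315 zmed 0.05698389800101744
stop/jaw tops[339 222   6  21] 103 c (533.326416015625, -30.381580352783203) size (43.099639892578125, 11.534411430358887) ang 0.8567414879798889 zmed 0.054353779223232146
rails[310 217  25   4] 70 c (565.315673828125, 11.607128143310547) size (53.69411087036133, 6.1400299072265625) ang 88.68232727050781 zmed 0.01928111706294333
rails[294 226   6  16] 47 c (531.3374633789062, 67.6600341796875) size (33.37614059448242, 11.303776741027832) ang 0.7843479514122009 zmed 0.01754505296996789
rails[309 245  25   4] 68 c (503.4658508300781, 12.632490158081055) size (53.55297088623047, 5.8923726081848145) ang 87.31578826904297 zmed 0.01905646345240619
jaw? 183 c (533.6951293945312, -42.12034225463867) size (43.87640380859375, 37.292991638183594) ang 0.023148514330387115 zmed 0.05415509623446868
```

View pics/clampcrop.png

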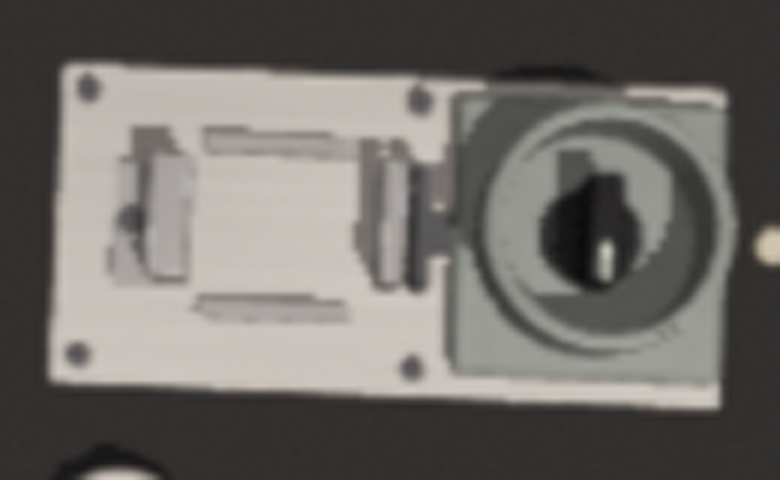

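The crop shows the clamp: back stop at (170,215), rails at (280,140) and (270,307), jaw at (395,215), guard centred near (610,230), and the knob bar vertical in the image at about (605,235). I refine the clamp pose from the plate corners and the knob bar.

```bash
cat >> h.py <<'E'
def plan(xyz,yaw):
    """scaled totals from the current pose to a tool-down pose with tool x at yaw (rad)"""
    o=bot.get_obs(); T=R.from_quat(o["tool_rot"]); p=np.array(o["eef_pos"])
    G=R.from_matrix(np.array([[np.cos(yaw),np.sin(yaw),0],[np.sin(yaw),-np.cos(yaw),0],[0,0,-1]]))
    print("clk %.2f"%o["clock"],"p",np.round(p,4),"F",np.round(o["ft_force"],1),"j",np.round(o["joint_pos"],3))
    print("slide",np.round(T.inv().apply(np.array(xyz)-p)/.25,3),"rot",np.round((T.inv()*G).as_rotvec()/.5,3))
E
python3 - <<'E'
from h import *
c=dict(np.load("top1.npz")); P=cloud(c); z=P[...,2]; im=c["image"].astype(int)
C=np.array([onz(c,275+a/6-.4,195+b/6-.4,.008)[:2]*1000 for a,b in((62,62),(48,382),(720,409),(728,88))]); print(np.round(C,1),C.mean(0))
e=[C[0]-C[3],C[1]-C[2]]; print([np.degrees(np.arctan2(v[1],v[0])) for v in e]); e=[C[0]-C[1],C[3]-C[2]]; print([np.degrees(np.arctan2(v[1],v[0])) for v in e])
b=np.zeros(z.shape,bool); b[215:255,355:395]=1
m=b&(z>.064)&(z<.0745)&(np.hypot(P[...,0]-.5317,P[...,1]+.1021)<.03)
p=(P[m][:,:2]*1000).astype(np.float32); print(m.sum(),cv2.minAreaRect(p)); 
print("pca",np.degrees(np.arctan2(*np.linalg.svd(p-p.mean(0))[2][0][::-1])))
plan([.514,.295,.19],np.radians(98.9))
E
```

```text
[[ 596.5   95.6]
 [ 476.1   97.9]
 [ 470.8 -152.6]
 [ 591.5 -155.3]] [533.72855987 -28.60191236]
[np.float64(88.84773072371904), np.float64(88.79512623648603)]
[np.float64(-1.0783685425321672), np.float64(-1.2459273323331632)]
107 ((531.4144287109375, -102.03340911865234), (12.055631637573242, 38.676029205322266), 86.39928436279297)
pca 175.6092
clk 0.10 p [ 0.1824 -0.4649  0.2305] F [ 0.2 -0.2  0.5] j [-1.197  0.241  0.004  1.335  0.     1.571]
slide [ 2.345 -2.345  0.166] rot [-0.003 -0.003 -2.705]
```

drive_tool(slide=[[0.25,-0.25,0],[0.5,-0.5,0],[0.7,-0.7,0],[0.9,-0.9,0],[1,-1,0],[1,-1,0],[1,-1,0],[1,-1,0]], rotation=[[0,0,-0.2],[0,0,-0.4],[0,0,-0.6],[0,0,-0.8],[0,0,-0.9],[0,0,-0.9],[0,0,-0.9],[0,0,-0.9]], gripper=1)

```text
clock: 1.1
eef_pos: [0.3238, -0.1416, 0.2311]
tool_rot: [0.916, 0.401, -0.0, -0.0]
ft_force: [0.3, -0.3, 0.6]
grip_width: 0.0856
grasp_force: 0.0
```

```bash
python3 -c "
from h import *
plan([.514,.295,.19],np.radians(98.9))"
```

```text
clk 1.10 p [ 0.3238 -0.1416  0.2311] F [ 0.3 -0.3  0.6] j [-0.412 -0.052 -0.324  1.3   -0.     1.905]
slide [ 1.799 -0.628  0.164] rot [-1.000e-03  1.000e-03 -1.804e+00]
```

drive_tool(slide=[[0.2,-0.07,0],[0.4,-0.14,0],[0.6,-0.21,0],[0.8,-0.28,0],[0.9,-0.31,0],[0.9,-0.31,0],[0.9,-0.31,0],[0.9,-0.31,0]], rotation=[[0,0,-0.2],[0,0,-0.4],[0,0,-0.6],[0,0,-0.8],[0,0,-0.9],[0,0,-0.9],[0,0,-0.9],[0,0,-0.9]])

```text
clock: 2.1
eef_pos: [0.4197, 0.0748, 0.2313]
tool_rot: [0.805, 0.594, -0.0, 0.0]
ft_force: [0.4, 0.8, -0.1]
grip_width: 0.0857
grasp_force: 0.0
```

```bash
python3 -c "
from h import *
plan([.514,.295,.19],np.radians(98.9))"
```

```text
clk 2.10 p [0.4197 0.0748 0.2313] F [ 0.4  0.8 -0.1] j [ 0.177  0.095 -0.172  1.304 -0.     2.047]
slide [0.953 0.1   0.165] rot [-0.001  0.001 -0.911]
```

drive_tool(slide=[[0.24,0.025,0],[0.48,0.05,0],[0.72,0.075,0],[0.95,0.1,0.05],[0.953,0.1,0.1],[0.953,0.1,0.165],[0.953,0.1,0.165],[0.953,0.1,0.165]], rotation=[[0,0,-0.25],[0,0,-0.5],[0,0,-0.75],[0,0,-0.91],[0,0,-0.91],[0,0,-0.91],[0,0,-0.91],[0,0,-0.91]])

```text
clock: 3.1
eef_pos: [0.5139, 0.2956, 0.191]
tool_rot: [0.65, 0.76, 0.0, 0.0]
ft_force: [-0.0, -0.2, 0.5]
grip_width: 0.0855
grasp_force: 0.0
```

Run:
```python
from h import *
plan([.514,.295,.042],np.radians(98.9))
c=bot.camera("scene"); save(c,"pics/s2.png"); cv2.imwrite("pics/s2c.png",cv2.resize(c["image"][190:390,280:520,::-1],None,fx=3,fy=3))
```

```text
clk 3.10 p [0.5139 0.2956 0.191 ] F [-0.  -0.2  0.5] j [ 0.522  0.443  0.19   1.317 -0.     1.937]
slide [-0.003 -0.     0.596] rot [ 0.001 -0.     0.002]
```

View pics/s2c.png

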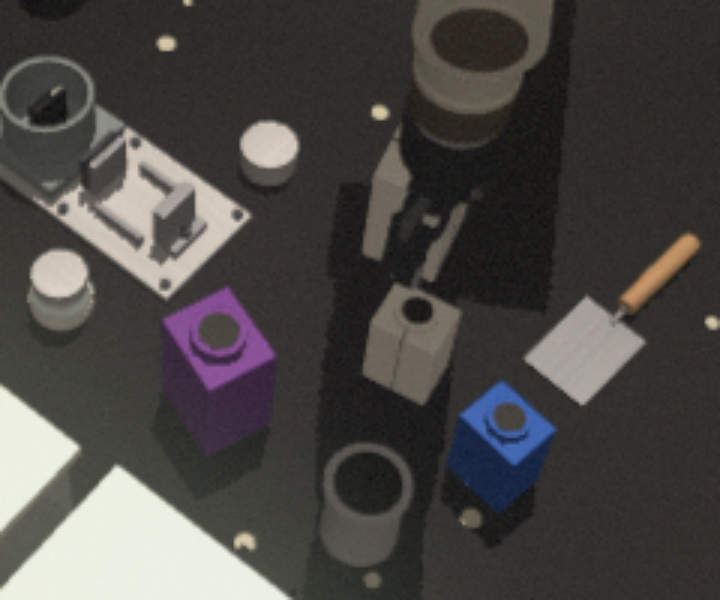

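The gripper is above the small white mould (410,340 in the crop), straddling it along its x. Descend.

drive_tool(slide=[[-0.003,0,0.12],[-0.003,0,0.25],[-0.003,0,0.37],[-0.003,0,0.48],[-0.003,0,0.56],[-0.003,0,0.596],[-0.003,0,0.596],[-0.003,0,0.596]], rotation=[[0,0,0],[0,0,0],[0,0,0],[0,0,0],[0,0,0],[0,0,0],[0,0,0],[0,0,0]])

```text
clock: 4.15
eef_pos: [0.5147, 0.2964, 0.0424]
tool_rot: [0.649, 0.761, 0.001, 0.0]
ft_force: [0.1, -0.2, 0.8]
grip_width: 0.0854
grasp_force: 0.0
```

drive_tool(slide=[[0,0,0],[0,0,0],[0,0,0],[0,0,0],[0,0,0],[0,0,0],[0,0,0],[0,0,0]], rotation=[[0,0,0],[0,0,0],[0,0,0],[0,0,0],[0,0,0],[0,0,0],[0,0,0],[0,0,0]], gripper=0)

```text
clock: 5.15
eef_pos: [0.5145, 0.2964, 0.0419]
tool_rot: [0.649, 0.761, 0.001, 0.0]
ft_force: [0.4, 0.5, 6.1]
grip_width: 0.0496
grasp_force: 63.0
```

drive_tool(slide=[[0,0,-0.02],[0,0,-0.1],[0,0,-0.2],[0,0,-0.3],[0,0,-0.4],[0,0,-0.4],[0,0,-0.4],[0,0,-0.4]], rotation=[[0,0,0],[0,0,0],[0,0,0],[0,0,0],[0,0,0],[0,0,0],[0,0,0],[0,0,0]])

```text
clock: 6.15
eef_pos: [0.5127, 0.2955, 0.1392]
tool_rot: [0.649, 0.761, -0.002, -0.001]
ft_force: [-0.4, 0.2, -2.5]
grip_width: 0.0492
grasp_force: 62.4
```

```bash
python3 -c "
from h import *
plan([.5343,.0108,.14],np.radians(88.82))"
```

```text
clk 6.15 p [0.5127 0.2955 0.1392] F [-0.4  0.2 -2.5] j [ 0.523  0.475  0.102  1.201 -0.     1.936]
slide [-1.138 -0.094 -0.002] rot [-0.006  0.003  0.357]
```

drive_tool(slide=[[-0.1,-0.01,0],[-0.28,-0.02,0],[-0.46,-0.035,0],[-0.62,-0.05,0],[-0.76,-0.06,0],[-0.86,-0.07,0],[-0.9,-0.074,0],[-0.9,-0.074,0]], rotation=[[0,0,0.05],[0,0,0.1],[0,0,0.2],[0,0,0.3],[0,0,0.357],[0,0,0.357],[0,0,0.357],[0,0,0.357]])

```text
clock: 7.15
eef_pos: [0.5306, 0.0708, 0.1405]
tool_rot: [0.715, 0.7, -0.0, -0.0]
ft_force: [-0.3, 1.1, -2.3]
grip_width: 0.0495
grasp_force: 62.3
```

```bash
python3 -c "
from h import *
plan([.5343,.0108,.14],np.radians(88.82))"
```

```text
clk 7.15 p [0.5306 0.0708 0.1405] F [-0.3  1.1 -2.3] j [ 0.132  0.366 -0.064  1.142  0.     1.725]
slide [-0.24   0.02   0.002] rot [-0.002 -0.001 -0.002]
```

drive_tool(slide=[[-0.05,0.005,0],[-0.12,0.01,0],[-0.19,0.015,0],[-0.23,0.02,0],[-0.24,0.02,0],[-0.24,0.02,0],[-0.24,0.02,0],[-0.24,0.02,0]], rotation=[[0,0,0],[0,0,0],[0,0,0],[0,0,0],[0,0,0],[0,0,0],[0,0,0],[0,0,0]])

```text
clock: 8.15
eef_pos: [0.5347, 0.0113, 0.1411]
tool_rot: [0.714, 0.7, 0.0, -0.0]
ft_force: [0.6, -1.4, -2.3]
grip_width: 0.0494
grasp_force: 62.3
```

Run:
```python
from h import *
plan([.5343,.0108,.05],np.radians(88.82))
c=bot.camera("scene"); np.savez("s3.npz",**c); cv2.imwrite("pics/s3c.png",cv2.resize(c["image"][170:300,250:400,::-1],None,fx=4.5,fy=4.5,interpolation=cv2.INTER_CUBIC))
P=cloud(c); d=P[...,:2]-[.5343,.0108]; a=np.radians(-1.18); x=d@[np.cos(a),np.sin(a)]; y=d@[-np.sin(a),np.cos(a)]
im=c["image"].astype(int); z=P[...,2]
# +y face and +x face of the mould
for nm,m,v in(("y face",(abs(x)<.02)&(y>.02)&(y<.04),y),("x face",(abs(y)<.025)&(x>.02)&(x<.035),x)):
    for lo in(.1,.11,.12,.13,.14,.15):
        k=m&(z>lo)&(z<lo+.01); print(nm,lo,k.sum(),np.round(1000*np.median(v[k]),1) if k.any() else "")
```

```text
clk 8.15 p [0.5347 0.0113 0.1411] F [ 0.6 -1.4 -2.3] j [ 0.021  0.364 -0.066  1.141  0.     1.612]
slide [-0.002 -0.001  0.364] rot [ 0.    -0.     0.002]
y face 0.1 18 32.5
y face 0.11 24 31.9
y face 0.12 24 32.5
y face 0.13 22 32.1
y face 0.14 27 32.2
y face 0.15 25 31.9
x face 0.1 30 24.4
x face 0.11 26 25.0
x face 0.12 32 24.7
x face 0.13 17 25.0
x face 0.14 14 25.5
x face 0.15 18 25.2
```

View pics/s3c.png

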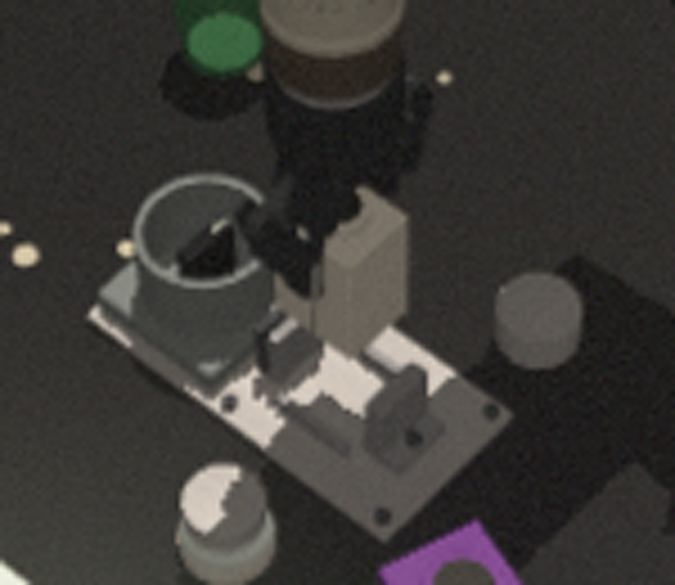

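Run:
```python
from h import *
c=dict(np.load("s3.npz")); P=cloud(c); d=P[...,:2]-[.5343,.0108]; a=np.radians(-1.18); x=1000*d@[np.cos(a),np.sin(a)]; y=1000*d@[-np.sin(a),np.cos(a)]; z=P[...,2]*1000
k=(abs(x)<20)&(y>-42)&(y<-28)&(z>20)&(z<50); print("jaw face",k.sum(),np.percentile(y[k],[10,50,90]))
k=(abs(x)<20)&(y>25)&(y<60)&(z>54)&(z<62); print("stop top y",k.sum(),np.percentile(y[k],[3,50,97]))
k=(z>54)&(z<62)&(y>25)&(y<60)&(abs(x)<40); print("stop top x",np.percentile(x[k],[3,97]))
k=(z>15)&(z<24)&(abs(y)<20)&(abs(x)<45); print("rails x",k.sum(),[np.percentile(x[k&s],[2,50,98]) for s in((x>0),(x<0)) if (k&s).any()])
k=(z>5)&(z<12)&(abs(x)<70)&(y>60)&(y<100); print("plate y,x",np.percentile(y[k],99),np.percentile(x[k],[1,99]))
k=(z>77)&(z<84)&(np.hypot(x,y+112.5)<50); print("rim x,y", (np.percentile(x[k],[1,99])).mean(),np.percentile(y[k],[1,99]).mean()+112.5)
k=(z>141)&(abs(y)<36)&(abs(x)<30)&(z<150)
```

```text
jaw face 45 [-35.17804629 -32.94639411 -30.79867435]
stop top y 55 [38.41403233 45.99837941 52.13633665]
stop top x [-20.59125412  22.77575791]
rails x 58 [array([21.10360283, 32.52850267, 36.72240868]), array([-33.68770937, -29.10178761, -25.8042926 ])]
plate y,x 94.23362020652435 [-57.77825662  62.77528951]
rim x,y 1.2856931059246044 3.7999431497447205
```

drive_tool(slide=[[0.002,0.002,0.06],[0.002,0.002,0.12],[0.002,0.002,0.18],[0.002,0.002,0.24],[0.002,0.002,0.28],[0.002,0.002,0.31],[0.002,0.002,0.335],[0.002,0.002,0.35]], rotation=[[0,0,0],[0,0,0],[0,0,0],[0,0,0],[0,0,0],[0,0,0],[0,0,0],[0,0,0]])

```text
clock: 9.2
eef_pos: [0.5353, 0.0113, 0.0534]
tool_rot: [0.714, 0.7, 0.0, 0.0]
ft_force: [0.5, -0.2, -2.5]
grip_width: 0.0493
grasp_force: 62.4
```

drive_tool(slide=[[0,0,0.002],[0,0,0.005],[0,0,0.007],[0,0,0.01],[0,0,0.01],[0,0,0.01],[0,0,0.01],[0,0,0.01]], rotation=[[0,0,0],[0,0,0],[0,0,0],[0,0,0],[0,0,0],[0,0,0],[0,0,0],[0,0,0]])

```text
clock: 10.2
eef_pos: [0.5352, 0.0113, 0.0511]
tool_rot: [0.714, 0.7, 0.0, 0.0]
ft_force: [0.3, 0.4, -2.6]
grip_width: 0.0492
grasp_force: 62.4
```

drive_tool(slide=[[0,0,0.002],[0,0,0.003],[0,0,0.004],[0,0,0.005],[0,0,0.006],[0,0,0.007],[0,0,0.007],[0,0,0.007]], rotation=[[0,0,0],[0,0,0],[0,0,0],[0,0,0],[0,0,0],[0,0,0],[0,0,0],[0,0,0]])

```text
clock: 11.2
eef_pos: [0.5352, 0.0113, 0.0498]
tool_rot: [0.714, 0.7, 0.0, 0.0]
ft_force: [-2.3, -0.2, 5.1]
grip_width: 0.0492
grasp_force: 63.2
```

drive_tool(slide=[[0,0,0],[0,0,0],[0,0,0],[0,0,0],[0,0,0],[0,0,0],[0,0,0],[0,0,0]], rotation=[[0,0,0],[0,0,0],[0,0,0],[0,0,0],[0,0,0],[0,0,0],[0,0,0],[0,0,0]], gripper=1)

```text
clock: 12.2
eef_pos: [0.5352, 0.0113, 0.0493]
tool_rot: [0.714, 0.7, -0.0, 0.0]
ft_force: [-0.7, -0.6, -0.1]
grip_width: 0.0854
grasp_force: 0.0
```

drive_tool(slide=[[0,0,-0.03],[0,0,-0.15],[0,0,-0.3],[0,0,-0.42],[0,0,-0.48],[-0.1,0,-0.48],[-0.2,0,-0.48],[-0.25,0,-0.48]], rotation=[[0,0,0],[0,0,0],[0,0,0],[0,0,0],[0,0,0],[0,0,0],[0,0,0],[0,0,0]], gripper=1)

```text
clock: 13.2
eef_pos: [0.5335, -0.052, 0.1689]
tool_rot: [0.715, 0.699, -0.0, -0.0]
ft_force: [-0.5, -0.1, 0.3]
grip_width: 0.0856
grasp_force: 0.0
```

Run:
```python
from h import *
plan([.532,-.1017,.15],np.radians(176-0-0)) 
c=bot.camera("scene"); np.savez("s4.npz",**c); cv2.imwrite("pics/s4c.png",cv2.resize(c["image"][170:300,250:400,::-1],None,fx=4.5,fy=4.5,interpolation=cv2.INTER_CUBIC))
```

```text
clk 13.20 p [ 0.5335 -0.052   0.1689] F [-0.5 -0.1  0.3] j [-0.097  0.346 -0.015  1.21   0.     1.495]
slide [-0.199 -0.001  0.075] rot [-1.000e-03 -2.000e-03 -3.045e+00]
```

View pics/s4c.png

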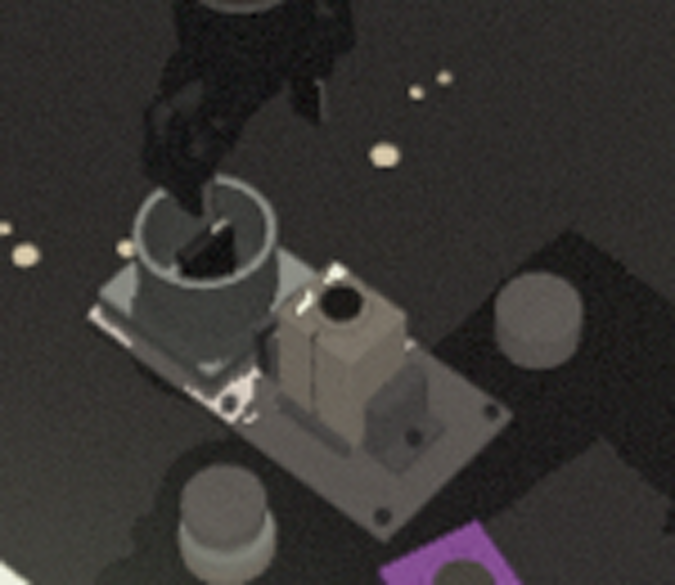

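Mould stands upright in the nest (345,360 in the crop), between the rails and short of the back stop. Now to the knob: rotate and partly close.

drive_tool(slide=[[-0.1,0,0.03],[-0.2,0,0.07],[-0.199,-0.001,0.075],[-0.199,-0.001,0.075],[-0.199,-0.001,0.075],[-0.199,-0.001,0.075],[-0.199,-0.001,0.075],[-0.199,-0.001,0.075]], rotation=[[0,0,-0.15],[0,0,-0.3],[0,0,-0.5],[0,0,-0.7],[0,0,-0.9],[0,0,-1],[0,0,-1],[0,0,-1]], gripper=0.31)

```text
clock: 14.25
eef_pos: [0.5326, -0.1005, 0.1504]
tool_rot: [0.519, 0.855, 0.0, -0.0]
ft_force: [0.1, -0.5, -0.1]
grip_width: 0.0264
grasp_force: 0.0
```

drive_tool(slide=[[0,0,0],[0,0,0],[0,0,0],[0,0,0],[0,0,0],[0,0,0],[0,0,0],[0,0,0]], rotation=[[0,0,-0.15],[0,0,-0.35],[0,0,-0.55],[0,0,-0.75],[0,0,-0.9],[0,0,-1],[0,0,-1],[0,0,-1]])

```text
clock: 15.25
eef_pos: [0.5326, -0.1008, 0.1505]
tool_rot: [0.292, 0.956, -0.0, -0.0]
ft_force: [-0.1, 0.1, -0.0]
grip_width: 0.0262
grasp_force: 0.0
```

drive_tool(slide=[[0,0,0],[0,0,0],[0,0,0],[0,0,0],[0,0,0],[0,0,0],[0,0,0],[0,0,0]], rotation=[[0,0,-0.15],[0,0,-0.35],[0,0,-0.55],[0,0,-0.75],[0,0,-0.9],[0,0,-1],[0,0,-1.0],[0,0,-1.0]])

```text
clock: 16.25
eef_pos: [0.5327, -0.1008, 0.1506]
tool_rot: [0.046, 0.999, 0.0, 0.0]
ft_force: [-0.1, -0.1, -0.6]
grip_width: 0.0263
grasp_force: 0.0
```

```bash
python3 -c "
from h import *
plan([.532,-.1017,.041],np.radians(176))"
```

```text
clk 16.25 p [ 0.5327 -0.1008  0.1506] F [-0.1 -0.1 -0.6] j [-0.187  0.37  -0.03   1.171  0.    -0.095]
slide [ 0.002 -0.004  0.438] rot [ 0.     0.    -0.045]
```

drive_tool(slide=[[0.002,-0.004,0.08],[0.002,-0.004,0.16],[0.002,-0.004,0.23],[0.002,-0.004,0.29],[0.002,-0.004,0.34],[0.002,-0.004,0.39],[0.002,-0.004,0.42],[0.002,-0.004,0.434]], rotation=[[0,0,-0.045],[0,0,-0.045],[0,0,-0.045],[0,0,-0.045],[0,0,-0.045],[0,0,-0.045],[0,0,-0.045],[0,0,-0.045]])

```text
clock: 17.25
eef_pos: [0.5319, -0.1018, 0.0416]
tool_rot: [0.034, 0.999, 0.0, -0.0]
ft_force: [0.0, 0.4, 0.6]
grip_width: 0.0264
grasp_force: 0.0
```

drive_tool(slide=[[0,0,0],[0,0,0],[0,0,0],[0,0,0],[0,0,0],[0,0,0],[0,0,0],[0,0,0]], rotation=[[0,0,0],[0,0,0],[0,0,0],[0,0,0],[0,0,0],[0,0,0],[0,0,0],[0,0,0]], gripper=0)

```text
clock: 18.25
eef_pos: [0.532, -0.1006, 0.042]
tool_rot: [0.034, 0.999, 0.001, -0.0]
ft_force: [0.1, 5.6, -3.2]
grip_width: 0.0112
grasp_force: 58.9
```

```bash
cat >> h.py <<'E'
def st():
    o=bot.get_obs(); x=R.from_quat(o["tool_rot"]).apply([1,0,0])
    print("clk %.2f"%o["clock"],"yaw %.4f"%np.arctan2(x[1],x[0]),"F",np.round(o["ft_force"],1),"T",np.round(o["ft_torque"],3),"tau6 %.3f"%o["tau"][5],"p",np.round(o["eef_pos"],4),"j6 %.3f w %.4f g %.0f"%(o["joint_pos"][5],o["grip_width"],o["grasp_force"]))
E
python3 -c "
from h import *
st()"
```

```text
clk 18.25 yaw 3.0741 F [ 0.1  5.6 -3.2] T [ 0.995 -0.124  0.152] tau6 0.204 p [ 0.532  -0.1006  0.042 ] j6 -0.121 w 0.0112 g 59
```

drive_tool(slide=[[0,0.004,0],[0,0.004,0],[0,0.004,0],[0,0.004,0],[0,0.004,0],[0,0.004,0],[0,0.004,0],[0,0.004,0]], rotation=[[0,0,0.1],[0,0,0.2],[0,0,0.3],[0,0,0.4],[0,0,0.5],[0,0,0.6],[0,0,0.7],[0,0,0.8]])

```text
clock: 19.25
eef_pos: [0.532, -0.1004, 0.042]
tool_rot: [0.232, 0.973, 0.0, -0.0]
ft_force: [0.1, 3.4, -2.6]
grip_width: 0.0108
grasp_force: 59.1
```

```bash
python3 -c "
from h import *
st()"
```

```text
clk 19.25 yaw 2.6724 F [ 0.1  3.4 -2.6] T [0.557 0.042 0.388] tau6 0.057 p [ 0.532  -0.1004  0.042 ] j6 0.282 w 0.0108 g 59
```

drive_tool(slide=[[0,0,0],[0,0,0],[0,0,0],[0,0,0],[0,0,0],[0,0,0],[0,0,0],[0,0,0]], rotation=[[0,0,0.04],[0,0,0.08],[0,0,0.12],[0,0,0.16],[0,0,0.2],[0,0,0.24],[0,0,0.28],[0,0,0.32]])

```text
clock: 20.25
eef_pos: [0.532, -0.1004, 0.042]
tool_rot: [0.31, 0.951, 0.0, -0.0]
ft_force: [0.1, 5.1, -2.2]
grip_width: 0.0106
grasp_force: 59.1
```

```bash
python3 -c "
from h import *
st()"
```

```text
clk 20.25 yaw 2.5119 F [ 0.1  5.1 -2.2] T [1.068 0.047 0.351] tau6 0.252 p [ 0.532  -0.1004  0.042 ] j6 0.443 w 0.0106 g 59
```

drive_tool(slide=[[0,0,0],[0,0,0],[0,0,0],[0,0,0],[0,0,0],[0,0,0],[0,0,0],[0,0,0]], rotation=[[0,0,0.03],[0,0,0.06],[0,0,0.09],[0,0,0.12],[0,0,0.15],[0,0,0.18],[0,0,0.21],[0,0,0.24]])

```text
clock: 21.25
eef_pos: [0.532, -0.1003, 0.042]
tool_rot: [0.366, 0.931, 0.0, -0.0]
ft_force: [-0.8, 5.6, -1.9]
grip_width: 0.0112
grasp_force: 59.1
```

```bash
python3 -c "
from h import *
st()
for i in range(1):
    c=bot.camera('scene'); np.savez('s5.npz',**c)
    P=cloud(c); d=P[...,:2]-[.5343,.0108]; a=np.radians(-1.18); x=1000*d@[np.cos(a),np.sin(a)]; y=1000*d@[-np.sin(a),np.cos(a)]; z=P[...,2]*1000
    k=(abs(x)<18)&(y>25)&(y<45)&(z>65)&(z<95); print('mould face y',k.sum(),np.median(y[k]))
    k=(abs(x)<18)&(y>40)&(y<65)&(z>25)&(z<50); print('stop back y',k.sum(),np.median(y[k]))
"
```

```text
clk 21.25 yaw 2.3921 F [-0.8  5.6 -1.9] T [1.062 0.021 0.409] tau6 0.284 p [ 0.532  -0.1003  0.042 ] j6 0.563 w 0.0112 g 59
mould face y 60 35.6551421720479
stop back y 45 51.16931548861735
```

drive_tool(slide=[[0,0,0],[0,0,0],[0,0,0],[0,0,0],[0,0,0],[0,0,0],[0,0,0],[0,0,0]], rotation=[[0,0,0.02],[0,0,0.04],[0,0,0.06],[0,0,0.08],[0,0,0.1],[0,0,0.12],[0,0,0.14],[0,0,0.16]])

```text
clock: 22.3
eef_pos: [0.5321, -0.1003, 0.042]
tool_rot: [0.403, 0.915, 0.0, -0.0]
ft_force: [0.5, 5.0, -1.5]
grip_width: 0.0109
grasp_force: 59.1
```

```bash
python3 -c "
from h import *
st()"
```

```text
clk 22.30 yaw 2.3123 F [ 0.5  5.  -1.5] T [1.074 0.031 0.403] tau6 0.316 p [ 0.5321 -0.1003  0.042 ] j6 0.642 w 0.0109 g 59
```

drive_tool(slide=[[0,0,0],[0,0,0],[0,0,0],[0,0,0],[0,0,0],[0,0,0],[0,0,0],[0,0,0]], rotation=[[0,0,0.01],[0,0,0.02],[0,0,0.03],[0,0,0.04],[0,0,0.05],[0,0,0.06],[0,0,0.07],[0,0,0.08]])

```text
clock: 23.3
eef_pos: [0.5321, -0.1003, 0.042]
tool_rot: [0.421, 0.907, 0.0, -0.0]
ft_force: [0.7, 5.1, -2.3]
grip_width: 0.0111
grasp_force: 59.1
```

```bash
python3 -c "
from h import *
st()"
```

```text
clk 23.30 yaw 2.2725 F [ 0.7  5.1 -2.3] T [1.086 0.101 0.355] tau6 0.348 p [ 0.5321 -0.1003  0.042 ] j6 0.682 w 0.0111 g 59
```

drive_tool(slide=[[0,0,0],[0,0,0],[0,0,0],[0,0,0],[0,0,0],[0,0,0],[0,0,0],[0,0,0]], rotation=[[0,0,0.01],[0,0,0.02],[0,0,0.03],[0,0,0.04],[0,0,0.05],[0,0,0.06],[0,0,0.07],[0,0,0.08]])

```text
clock: 24.3
eef_pos: [0.532, -0.1003, 0.042]
tool_rot: [0.439, 0.899, 0.0, -0.0]
ft_force: [0.6, 5.7, -1.8]
grip_width: 0.0111
grasp_force: 59.3
```

```bash
python3 -c "
from h import *
st()"
```

```text
clk 24.30 yaw 2.2327 F [ 0.6  5.7 -1.8] T [1.102 0.029 0.44 ] tau6 0.422 p [ 0.532  -0.1003  0.042 ] j6 0.722 w 0.0111 g 59
```

drive_tool(slide=[[0,0,0],[0,0,0],[0,0,0],[0,0,0],[0,0,0],[0,0,0],[0,0,0],[0,0,0]], rotation=[[0,0,0],[0,0,0],[0,0,0],[0,0,0.01],[0,0,0.02],[0,0,0.03],[0,0,0.04],[0,0,0.05]])

```text
clock: 25.3
eef_pos: [0.532, -0.1003, 0.042]
tool_rot: [0.45, 0.893, 0.0, -0.0]
ft_force: [0.4, 5.7, -2.5]
grip_width: 0.011
grasp_force: 59.5
```

```bash
python3 -c "
from h import *
st()"
```

```text
clk 25.30 yaw 2.2078 F [ 0.4  5.7 -2.5] T [1.048 0.056 0.551] tau6 0.470 p [ 0.532  -0.1003  0.042 ] j6 0.747 w 0.0110 g 59
```

drive_tool(slide=[[0,0,0],[0,0,0],[0,0,0],[0,0,0],[0,0,0],[0,0,0],[0,0,0],[0,0,0]], rotation=[[0,0,0],[0,0,0],[0,0,0],[0,0,0],[0,0,0.01],[0,0,0.02],[0,0,0.03],[0,0,0.04]])

```text
clock: 26.3
eef_pos: [0.5321, -0.1003, 0.042]
tool_rot: [0.459, 0.888, 0.0, -0.0]
ft_force: [-0.0, 6.0, -2.5]
grip_width: 0.0107
grasp_force: 59.6
```

```bash
python3 -c "
from h import *
st()
T=[]
for i in range(8):
    bot.camera('top'); o=bot.get_obs(); T.append([o['ft_torque'][2],o['tau'][5]])
print(np.round(T,3).T,np.mean(T,0))"
```

```text
clk 26.30 yaw 2.1879 F [-0.   6.  -2.5] T [1.017e+00 1.000e-03 5.570e-01] tau6 0.508 p [ 0.5321 -0.1003  0.042 ] j6 0.767 w 0.0107 g 60
[[0.533 0.472 0.495 0.492 0.551 0.496 0.461 0.489]
 [0.532 0.5   0.491 0.49  0.49  0.49  0.49  0.49 ]] [0.49848091 0.49693438]
```

drive_tool(slide=[[0,0,0],[0,0,0],[0,0,0],[0,0,0],[0,0,0],[0,0,0],[0,0,0],[0,0,0]], rotation=[[0,0,0],[0,0,0],[0,0,0],[0,0,0],[0,0,0],[0,0,0.01],[0,0,0.02],[0,0,0.02]])

```text
clock: 27.7
eef_pos: [0.5321, -0.1003, 0.042]
tool_rot: [0.463, 0.886, 0.0, -0.0]
ft_force: [0.1, 6.0, -2.4]
grip_width: 0.0109
grasp_force: 59.6
```

```bash
python3 -c "
from h import *
st()
T=[]
for i in range(6):
    bot.camera('top'); o=bot.get_obs(); T.append([o['ft_torque'][2],o['tau'][5]])
print(np.round(T,3).T,np.mean(T,0))"
```

```text
clk 27.70 yaw 2.1780 F [ 0.1  6.  -2.4] T [1.138 0.015 0.444] tau6 0.513 p [ 0.5321 -0.1003  0.042 ] j6 0.777 w 0.0109 g 60
[[0.543 0.513 0.492 0.476 0.546 0.518]
 [0.51  0.51  0.51  0.51  0.51  0.51 ]] [0.51460434 0.50993122]
```

drive_tool(slide=[[0,0,0],[0,0,0],[0,0,0],[0,0,0],[0,0,0],[0,0,0],[0,0,0],[0,0,0]], rotation=[[0,0,0],[0,0,0],[0,0,0],[0,0,0],[0,0,0],[0,0,0],[0,0,0],[0,0,0]], gripper=0.31)

```text
clock: 29.0
eef_pos: [0.5321, -0.1008, 0.0421]
tool_rot: [0.463, 0.886, -0.0, -0.0]
ft_force: [0.2, -0.1, -1.3]
grip_width: 0.0261
grasp_force: 0.0
```

drive_tool(slide=[[0,0,-0.05],[0,0,-0.12],[0,0,-0.2],[0,0,-0.3],[0,0,-0.4],[0,0,-0.5],[0,0,-0.55],[0,0,-0.55]], rotation=[[0,0,0],[0,0,0],[0,0,0],[0,0,0],[0,0,0],[0,0,0],[0,0,0],[0,0,0]])

```text
clock: 30.0
eef_pos: [0.5328, -0.101, 0.1807]
tool_rot: [0.463, 0.886, 0.0, 0.001]
ft_force: [0.3, -0.4, 0.5]
grip_width: 0.0267
grasp_force: 0.0
```

Run:
```python
from h import *
st()
c=bot.camera("scene"); cv2.imwrite("pics/s6c.png",cv2.resize(c["image"][150:350,230:500,::-1],None,fx=2.9,fy=2.9,interpolation=cv2.INTER_CUBIC))
```

```text
clk 30.00 yaw 2.1778 F [ 0.3 -0.4  0.5] T [ 0.023 -0.012  0.013] tau6 0.000 p [ 0.5328 -0.101   0.1807] j6 0.777 w 0.0267 g 0
```

View pics/s6c.png

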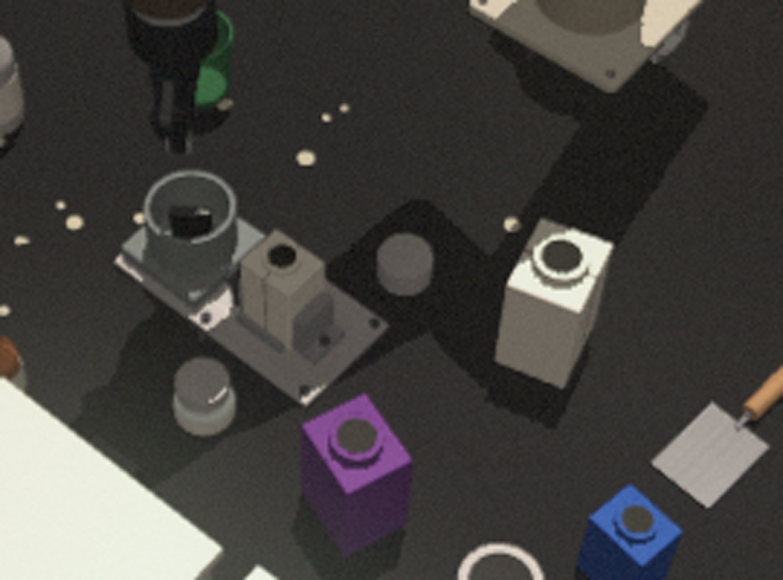

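The mould stands upright at (283,295 in the crop), pressed against the back stop. The knob bar at (190,220) has turned, and the gripper is clear. The bystanders in the view are where they were. Handing in.

```bash
python3 -c "
from workcell import bot
print(bot.job_done())"
```

```text
the job is handed in; nothing more can be done
None
```

I stood the white mould in the nest and tightened the knob until the jaw pressed it against the back stop with about 14–16 N (estimated from wrist torque). The gripper is clear, and I handed the job in at about 30 s.

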